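# Make up a soldering kit and a laptop repair kit

## Task

Make up two kits in the two plywood trays from the stock standing in the row just behind them. Soldering kit, in the short tray: the solder spool flat in the larger bay and the dropper bottle standing in the smaller bay. Laptop repair kit, in the long tray: the black power brick lying flat in the long bay, the white tape roll flat in the square bay, and the amber tape roll laid flat and centred on top of the white roll. Leave the yellow printed tube and the tip cleaner where they stand.

Things in the scene. Friction and masses are not known exactly. Their poses are not given: they have to be found in the camera images.
- short_tray: Short plywood kit tray with dark rims and dividers, 88 (x) x 148 (y) mm, fixed to the table. Bays are 80 mm deep in x with 4 mm walls; floor 7 mm and wall tops 13 mm above the table. Larger bay 80 mm long, centred at own y = +30 mm; smaller bay 56 mm long, centred at own y = -42 mm. Origin: centre of the underside; y runs along the tray.
- long_tray: Long plywood kit tray with dark rims and dividers, 88 (x) x 224 (y) mm, fixed to the table. Bays are 80 mm deep in x with 4 mm walls; floor 7 mm and wall tops 13 mm above the table. Long bay 132 mm long, centred at own y = +42 mm; square bay 80 mm long, centred at own y = -68 mm. Origin: centre of the underside; y runs along the tray.
- spool: In the row behind the trays: spool of solder wire with blue flanges, standing on a flange: 60 mm diameter, 40 mm high. A short wire end sticks out towards own -y. The spool's axis passes 8 mm to own +y from the origin, which lies at the underside; z up. About 0.24 kg.
- bottle: In the row behind the trays: small amber-brown dropper bottle with black dropper top, standing, 102 mm high; body 33 mm diameter up to 62 mm height. About 0.07 kg. Origin: centre of the underside, z up.
- brick: In the row behind the trays: black laptop power brick lying flat, 50 (x) x 112 (y) x 30 (z) mm, no cable. About 0.24 kg. Origin: centre of the underside, z up.
- white_roll: In the row behind the trays (similar rolls by the keyboard are not meant): roll of white cloth tape lying flat, 60 mm diameter, 47 mm high, about 0.09 kg. Treat it as solid. Origin: centre of the underside, z up.
- amber_roll: In the row behind the trays: low roll of amber tape lying flat, 57 mm diameter, 12 mm high, about 0.03 kg. Treat it as solid. Origin: centre of the underside, z up.
- cup: Bystander standing loose among the stock: yellow printed tube with a foot flange, 58 x 63 mm, 85 mm high. Not to be moved. Origin: centre of the underside, z up.
- cleaner: Bystander standing loose at the left: black cup with a ball of brass wool, 66 mm diameter, 55 mm high. Not to be moved. Origin: centre of the underside, z up.
Mind the look-alikes: they are no part of the job. What is shaped like the spool but purple or red is not meant. What is shaped like the amber_roll but green is not meant.

How it is judged:
At the end, for the whole second after the job is handed in: Each within its bay, on the floor, tilted under 3 degrees: spool and bottle in the short tray's larger and smaller bays, brick and white roll in the long tray's long and square bays; amber roll flat on the white one, centres within 15 mm. All released, at rest (x of spool in the frame of short_tray between -0.022 and 0.022 m and y of spool in the frame of short_tray between 0.008 and 0.052 m and z of spool in the frame of short_tray between 0.0035 and 0.0105 m and angle between each of spool, bottle, brick, white_roll's own z axis and vertical below 0.06 rad and x of bottle in the frame of short_tray between -0.028 and 0.028 m and y of bottle in the frame of short_tray between -0.058 and -0.026 m and z of bottle in the frame of short_tray between 0.0035 and 0.0105 m and x of brick in the frame of long_tray between -0.019 and 0.019 m and y of brick in the frame of long_tray between 0.028 and 0.056 m and z of brick in the frame of long_tray between 0.0035 and 0.0105 m and x of white_roll in the frame of long_tray between -0.014 and 0.014 m and y of white_roll in the frame of long_tray between -0.082 and -0.054 m and z of white_roll in the frame of long_tray between 0.0035 and 0.0105 m and horizontal distance between amber_roll and white_roll below 0.015 m and z of amber_roll in the frame of white_roll between 0.043 and 0.051 m and angle between amber_roll's own z axis and vertical below 0.08 rad and linear speed of each of spool, bottle, brick, white_roll, amber_roll below 0.02 m/s); the robot touches nothing.
It fails at once if the yellow tube was moved by more than 20 mm or tipped (distance of cup from where it was at the start of the episode above 0.02 m or angle between cup's own z axis and vertical above 0.5 rad).
It fails at once if the tip cleaner was moved by more than 20 mm (distance of cleaner from where it was at the start of the episode above 0.02 m).
It also fails if it takes over 128 s, if anything falls off the work surface, if the arm or the gripper's body presses on something with over 40 N, if the wrist force passes 120 N, or if a joint passes its speed limit or range.

## Robot

A 6-joint arm with a two-finger parallel gripper is mounted at the origin on a cart in front of the work surface, level with it; the furniture and walls round the work are solid. World frame = base frame: x ahead of the robot, y to its left, z up, the work surface at z = 0. Lengths are in m, angles in rad, forces in N, time in s.
With the tool pointing down it reaches from about 0.3 to 0.775 m from the base axis. Payload 14.6 kg.
Tool frame: the origin (TCP) lies at the very end of the fingers, on their centre line; the grasp point (between the pads) lies 19 mm behind it; z points along the fingers, y is the line along which they close (so a half turn about z gives the same grasp; the last joint's range is limited). The gripper opens to 94 mm and grips with 3 to 60 N. Pads are 16 mm wide; open, the fingers measure 119 mm over their backs; the gripper's body (75 mm by 177 mm) begins 78 mm behind the grasp point.
Start: joints at [1.046, 0.3, 1.521, -0, 1.321, -0.067], TCP at [0.243, 0.493, 0.205] pointing down, gripper open.
Joint ranges: [-3.03, 3.03], [-0.79, 2.21], [0.23, 2.52], [-1.04, 4.18], [0, 3.07], [-2.55, 2.55]. Speed limits (rad/s): [2.22, 2.22, 2.57, 3.14, 3.14, 3.14].

## Interface

Orientations are given as [roll, pitch, yaw] about the fixed x, y, z axes, in that order (R = Rz(yaw) Ry(pitch) Rx(roll)).
In Python, from station import ctrl gives the robot as it stands.
- The arm moves only by the tool move_arm, never from a script. Its argument "increments" is a list of rows, each a list of 7 numbers: the opening, from 0 (shut) to 1 (fully open), then the shift along the tool's x, y, z in units of 50 mm (1.0 is 50 mm), then the turn, a rotation vector about the tool's x, y, z in rad. In form: [[claw, tx, ty, tz, rx, ry, rz], ...]. A call has 1 to 20 rows; each row shifts and turns the commanded pose from where the row before left it, along the tool's axes as they then stand; what a row does not reach is not made up. A row lasts 1/10 s, in which the tool goes at most 50 mm and 8.59 degrees, less where a joint would pass 70% of its speed; a pose out of reach is approached as far as the arm can. A call is refused whole if a number of a shift passes 1 or a number of a turn 0.15, either way. A call with a gripper value outside its range is refused whole. The fingers move at their own pace and stop on an object; "force" is the grip in N (left out, the last holds). Time passes only in rows, so rows that do not move let the fingers close. It gives the time, the measured TCP pose, the force, the opening and the grip force at its end, in the units of the state.
- ctrl.get_obs(): the state, without advancing time (a new reading comes with each control period).
- ctrl.camera(name): name is "scene" or "top"; returns a dict with "color" (400x640x3 uint8, blue, green, red), "K" (3x3 intrinsics, pixels), "pose" (4x4, takes a point from camera to world coordinates). Camera axes: x right, y down, z forward; pixel columns grow to the right and rows downward; lengths in m; the calibration is good to about 2 mm. A picture is of the moment at which its call begins. There is no depth.
- ctrl.hand_in(): hands the job in; it is judged then, once.
Trained networks look in a picture, given as the dict that the camera call returned (one of the last four; its "shot" number tells which), for a name from the list of things; names that differ only in an ending like _2 or _b are one class to them, and where a whole thing is asked for, a point or a joint stands for the part that bears it (a point fixed in the world has none). Each returns a list of dicts, best first, with "conf" (0 to 1); they miss things now and then, are a little off and sometimes report something else, mostly with a low value. They report only what shows in the picture. A call takes as long as a camera call. They do not tell look-alikes from the thing itself.
- ctrl.cut_out(name, picture): "mask" (400x640 bool, what is visible of it) and "centre" ([row, column] in pixels, amid what is visible of it).
The state is a dict: "time_s": time; "qpos": joint angles; "joint_vel": joint speeds; "tau": joint torques, N m; "ee_pos": TCP position; "eef_rot": TCP orientation; "force": force on the tool from outside, world axes, zero at the start; "moment": the same for the moment, N m; "grip_width": finger opening in m; "grip_force": force on a finger pad.
Only numpy, scipy, OpenCV 4.12 (cv2) and the standard library are available. Lean on these libraries where they do the work, as an engineer would, in place of code of your own. Each camera call takes 0.05 s, during which the arm holds its last target. There are 200 camera calls.

## Working session

There is one attempt and no reset: what is moved stays moved. The work goes in short steps, Python scripts to look and compute and a tool call to move; the robot and the scene stay as the last step left them, time stands still between calls to the robot, and variables do not carry over. Pictures are saved under pics/ and viewed, at most 14 in all, crops included, and the job is handed in when it is done.

Besides the shell and the picture viewer there is one more tool, called after "Call:" by a JSON object that holds its "method" and its "body", one argument or row to a line. move_arm: Moves the arm, as the interface text tells. Its arguments: {"type":"object","properties":{"increments":{"type":"array","items":{"type":"array","items":{"type":"number"}}},"force":{"type":"number"}},"required":["increments"]}

```bash
mkdir -p pics
cat > h.py <<'E'
import numpy as np, cv2
from station import ctrl
def px2w(p,u,v,z):
    d=p["pose"][:3,:3]@np.linalg.solve(p["K"],[u,v,1.]); o=p["pose"][:3,3]
    return o+d*(z-o[2])/d[2]
def w2px(p,w):
    c=p["pose"][:3,:3].T@(np.array(w)-p["pose"][:3,3]); q=p["K"]@c; return q[:2]/q[2]
E
python3 - <<'E'
from h import *
o=ctrl.get_obs();print(o["time_s"],o["ee_pos"],o["eef_rot"],o["grip_width"])
for n in("scene","top"):
    p=ctrl.camera(n);cv2.imwrite(f"pics/{n}0.png",p["color"]);print(n,p["pose"].round(3).tolist(),p["K"].round(1).tolist())
    for t in "short_tray long_tray spool bottle brick white_roll amber_roll cup cleaner".split():
        print(t,[(round(float(d["conf"]),2),np.round(d["centre"][::-1]).tolist(),int(d["mask"].sum()),px2w(p,d["centre"][1],d["centre"][0],0.02).round(3).tolist()) for d in ctrl.cut_out(t,p)][:4])
E
```

```text
0.0 [0.24295224 0.49314979 0.20490473] [-3.14048561e+00 -6.14010535e-05  2.68381630e+00] 0.09381174045853792
scene [[0.676, -0.413, 0.61, -0.15], [-0.736, -0.402, 0.544, -0.578], [0.021, -0.817, -0.576, 0.71], [0.0, 0.0, 0.0, 1.0]] [[419.1, 0.0, 317.8], [0.0, 419.1, 208.3], [0.0, 0.0, 1.0]]
short_tray [(0.73, [258.0, 215.0], 1179, [0.442, 0.169, 0.02])]
long_tray [(0.8, [361.0, 284.0], 3125, [0.429, -0.199, 0.02])]
spool [(0.8, [427.0, 229.0], 509, [0.716, -0.203, 0.02]), (0.79, [406.0, 250.0], 564, [0.601, -0.209, 0.02]), (0.68, [360.0, 198.0], 375, [0.706, 0.019, 0.02])]
bottle [(0.85, [295.0, 186.0], 281, [0.62, 0.207, 0.02])]
brick [(0.68, [322.0, 208.0], 608, [0.592, 0.066, 0.02])]
white_roll [(0.57, [446.0, 274.0], 720, [0.593, -0.325, 0.02])]
amber_roll [(0.73, [366.0, 229.0], 246, [0.601, -0.085, 0.02]), (0.52, [321.0, 183.0], 174, [0.69, 0.161, 0.02])]
cup [(0.6, [268.0, 167.0], 474, [0.64, 0.35, 0.02])]
cleaner [(0.62, [212.0, 182.0], 330, [0.454, 0.405, 0.02])]
top [[-0.008, -0.978, 0.208, 0.253], [-1.0, 0.008, -0.002, 0.044], [0.001, -0.208, -0.978, 1.53], [0.0, 0.0, 0.0,
[... 164 characters left out ...]
, 0.417, 0.02])]
long_tray [(0.56, [393.0, 238.0], 1752, [0.436, -0.192, 0.02])]
spool [(0.67, [394.0, 189.0], 256, [0.604, -0.202, 0.02]), (0.61, [395.0, 161.0], 246, [0.705, -0.211, 0.02]), (0.6, [328.0, 162.0], 277, [0.704, 0.023, 0.02])]
bottle [(0.44, [275.0, 193.0], 116, [0.592, 0.205, 0.02])]
brick [(0.96, [318.0, 191.0], 507, [0.6, 0.059, 0.02])]
white_roll [(0.56, [360.0, 182.0], 126, [0.631, -0.085, 0.02]), (0.53, [432.0, 190.0], 258, [0.6, -0.334, 0.02])]
amber_roll [(0.56, [282.0, 163.0], 166, [0.7, 0.183, 0.02]), (0.42, [352.0, 180.0], 140, [0.635, -0.06, 0.02]), (0.16, [318.0, 192.0], 505, [0.593, 0.059, 0.02])]
cup [(0.63, [242.0, 181.0], 336, [0.637, 0.322, 0.02])]
cleaner []
```

View pics/top0.png

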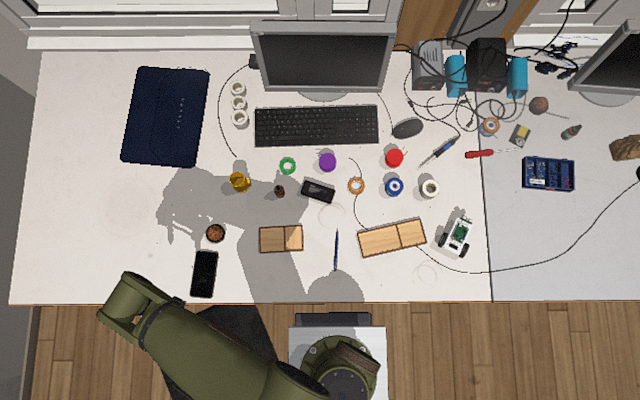

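View pics/scene0.png

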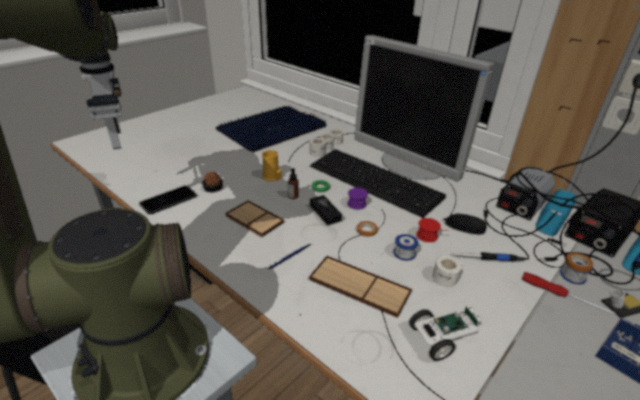

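Top view: spool candidates are blue (394,187), red (394,158) and purple (327,161), so I take blue. White roll candidates are (429,188) and the keyboard rolls (238,88–119), so I take (429,188). Amber roll candidates are orange (356,186) and green (288,165), so I take orange. The bottle is at (280,191), brick (318,190), cup (240,181), cleaner (215,232). Both trays have the larger bay on the left (+y). Next I fit poses and check them in a close crop.

```bash
cat > fit.py <<'E'
from h import *
from scipy.optimize import differential_evolution as DE
def cyl(r,z0,z1,ox=0,oy=0):
    a=np.linspace(0,2*np.pi,40)
    return np.array([[ox+r*np.cos(t),oy+r*np.sin(t),z] for t in a for z in(z0,z1)])
def box(x,y,z): return np.array([[sx*x/2,sy*y/2,k] for sx in(-1,1) for sy in(-1,1) for k in(0,z)])
M={"short_tray":([box(.088,.148,.013)],(.44,.19)),"long_tray":([box(.088,.224,.013)],(.436,-.192)),
"spool":([cyl(.03,0,.04)],(.60,-.205)),"bottle":([cyl(.0165,0,.062),cyl(.01,.062,.102)],(.60,.205)),
"brick":([box(.05,.112,.03)],(.6,.06)),"white_roll":([cyl(.03,0,.047)],(.6,-.33)),"amber_roll":([cyl(.0285,0,.012)],(.6,-.08)),
"cup":([cyl(.03,0,.085)],(.63,.33)),"cleaner":([cyl(.033,0,.055)],(.455,.41))}
S=8
def polys(p,parts,q):
    c,s=np.cos(q[2]),np.sin(q[2]);out=[]
    for P in parts:
        W=np.c_[q[0]+c*P[:,0]-s*P[:,1],q[1]+s*P[:,0]+c*P[:,1],P[:,2]+(q[3] if len(q)>3 else 0)]
        out.append(cv2.convexHull(np.array([w2px(p,w) for w in W],np.float32))[:,0])
    return out
def fit(name,pics,guess=None,r=.05,z=0):
    parts,g=M[name]; g=guess or g; obs=[]
    for p in pics:
        q=w2px(p,[g[0],g[1],.02])
        D=[d for d in ctrl.cut_out(name,p) if np.hypot(*(np.array(d["centre"])[::-1]-q))<22]
        if D: obs.append((p,D[0]["mask"]))
    yaw=name in("short_tray","long_tray","brick")
    W=[]
    for p,m in obs:
        r0,c0=np.maximum(np.argwhere(m).min(0)-12,0); r1,c1=np.argwhere(m).max(0)+12
        W.append((p,cv2.resize(m[r0:r1,c0:c1].astype(np.uint8),None,fx=4,fy=4,interpolation=cv2.INTER_NEAREST),r0,c0))
    def cost(v):
        t=0
        for p,m,r0,c0 in W:
            im=np.zeros_like(m)
            for P in polys(p,parts,[v[0],v[1],v[2] if yaw else 0,z]):
                cv2.fillConvexPoly(im,np.round(((P-[c0,r0]+.5)*4-.5)*16).astype(np.int32),1,shift=4)
            t+=1-(im&m).sum()/max((im|m).sum(),1)
        return t/len(W)
    if not W: return None,0,9
    res=DE(cost,[(g[0]-r,g[0]+r),(g[1]-r,g[1]+r)]+([(-1.,1.)] if yaw else []),popsize=10,maxiter=25,seed=1,polish=False)
    q=list(res.x)+([] if yaw else [0.])+[z]
    return q,len(W),res.fun
E
cat > run.py <<'E'
from fit import *
ps=[ctrl.camera(n) for n in("scene","top")]
S=3.2;im=cv2.resize(ps[1]["color"][140:265,200:450],None,fx=S,fy=S,interpolation=cv2.INTER_CUBIC)
for n in M:
    out=[]
    q,k,c=fit(n,ps); print(n,np.round(q,4),k,round(c,3),end=" | ")
    for p in ps:
        q1,k,c=fit(n,[p],r=.04)
        if q1: print(p is ps[1],np.round(q1[:3],3),round(c,2),end=" ")
    print()
    for P in polys(ps[1],M[n][0],q): cv2.polylines(im,[np.round((P-[200,140]+.5)*S).astype(int)],True,(0,255,0),1)
cv2.imwrite("pics/fit0.png",im)
E
time python3 run.py
```

```text
short_tray [0.4366 0.1842 0.0555 0.    ] 2 0.041 | False [0.436 0.183 0.054] 0.05 True [0.437 0.184 0.053] 0.03 
long_tray [ 0.4357 -0.1894  0.2225  0.    ] 2 0.034 | False [ 0.436 -0.189  0.219] 0.03 True [ 0.436 -0.19   0.227] 0.04 
spool [ 0.6099 -0.2005  0.      0.    ] 2 0.099 | False [ 0.61  -0.202  0.   ] 0.1 True [ 0.61 -0.2   0.  ] 0.1 
bottle [0.5947 0.1889 0.     0.    ] 2 0.23 | False [0.595 0.189 0.   ] 0.18 True [0.593 0.188 0.   ] 0.27 
brick [ 0.5964  0.0604 -0.3789  0.    ] 2 0.099 | False [ 0.595  0.061 -0.385] 0.11 True [ 0.597  0.06  -0.359] 0.06 
white_roll [ 0.599  -0.3225  0.      0.    ] 2 0.162 | False [ 0.6   -0.322  0.   ] 0.04 True [ 0.6   -0.324  0.   ] 0.28 
amber_roll [ 0.6185 -0.0727  0.      0.    ] 2 0.218 | False [ 0.618 -0.073  0.   ] 0.13 True [ 0.619 -0.073  0.   ] 0.3 
cup [0.6258 0.3228 0.     0.    ] 2 0.14 | False [0.626 0.325 0.   ] 0.12 True [0.625 0.322 0.   ] 0.15 
cleaner [0.4529 0.4026 0.     0.    ] 2 0.282 | False [0.454 0.402 0.   ] 0.31 True [0.451 0.398 0.   ] 0.26 
real	0m7.777s
user	0m4.634s
sys	0m0.079s
```

View pics/fit0.png

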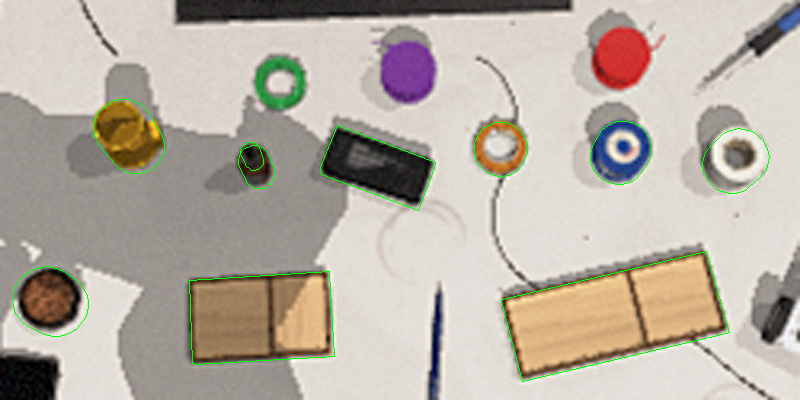

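The overlay fits all of the objects and trays to within a few mm in the crop, and heights and sizes agree. The blue spool (620,152 in the crop), white roll (736,160) and orange roll (500,148) are confirmed as the right ones. I turn the tool first, since closing along the trays' x keeps the fingers clear of dividers and wire.

Create go.py:
```python
# go.py x y z yaw : what remains in tool axes, units of 50 mm (and rad turn about tool z)
import sys; from h import *
from scipy.spatial.transform import Rotation as Ro
o=ctrl.get_obs(); R=Ro.from_euler("xyz",o["eef_rot"]).as_matrix()
t=np.array([float(a) for a in sys.argv[1:4]])
print("t",round(o["time_s"],2),"pos",o["ee_pos"].round(4),"rot",o["eef_rot"].round(4),"F",np.round(o["force"],1),"w",round(o["grip_width"],4),"gf",o["grip_force"])
print("units",(R.T@(t-o["ee_pos"])/.05).round(3), "rz",round(-((float(sys.argv[4])-o["eef_rot"][2]+np.pi)%(2*np.pi)-np.pi),3))
```

```text
(no output)
```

Call:
{"method": "move_arm", "body": {
  "increments": [
    [0.7,0,0,0,0,0,0.132],
    [0.7,0,0,0,0,0,0.132],
    [0.7,0,0,0,0,0,0.132],
    [0.7,0,0,0,0,0,0.132],
    [0.7,0,0,0,0,0,0.132],
    [0.7,0,0,0,0,0,0.132],
    [0.7,0,0,0,0,0,0.132],
    [0.7,0,0,0,0,0,0.132]
  ],
  "force": 15
}}

```text
time_s: 3.7
ee_pos: [0.2431, 0.4934, 0.2055]
eef_rot: [3.142, -0.0, 1.622]
force: [-0.4, -0.4, -0.6]
grip_width: 0.0654
grip_force: 0.0
```

```bash
python3 go.py 0.5947 0.189 0.205 1.626
```

```text
t 3.7 pos [0.2431 0.4934 0.2055] rot [ 3.1416 -0.      1.6223] F [-0.4 -0.4 -0.6] w 0.0654 gf 0.0
units [-6.441  6.709  0.009] rz -0.004
```

Call:
{"method": "move_arm", "body": {
  "increments": [
    [0.7,-0.2,0.2,0,0,0,0],
    [0.7,-0.46,0.48,0,0,0,0],
    [0.7,-0.46,0.48,0,0,0,0],
    [0.7,-0.46,0.48,0,0,0,0],
    [0.7,-0.46,0.48,0,0,0,0],
    [0.7,-0.46,0.48,0,0,0,0],
    [0.7,-0.46,0.48,0,0,0,0],
    [0.7,-0.46,0.48,0,0,0,0],
    [0.7,-0.46,0.48,0,0,0,0],
    [0.7,-0.46,0.48,0,0,0,0],
    [0.7,-0.46,0.48,0,0,0,0],
    [0.7,-0.46,0.48,0,0,0,0],
    [0.7,-0.46,0.48,0,0,0,0],
    [0.7,-0.46,0.48,0,0,0,0],
    [0.7,-0.26,0.27,0,0,0,0],
    [0.7,0,0,0,0,0,0],
    [0.7,0,0,0,0,0,0]
  ]
}}

```text
time_s: 5.4
ee_pos: [0.5962, 0.1904, 0.2052]
eef_rot: [-3.141, 0.0, 1.63]
force: [0.7, 0.3, 0.1]
grip_width: 0.0656
grip_force: 0.0
```

```bash
python3 go.py 0.5947 0.189 0.026 1.626
```

```text
t 5.4 pos [0.5962 0.1904 0.2052] rot [-3.1411  0.      1.6296] F [0.7 0.3 0.1] w 0.0656 gf 0.0
units [-0.027 -0.029  3.584] rz 0.004
```

Call:
{"method": "move_arm", "body": {
  "increments": [
    [0.7,-0.03,-0.03,0.3,0,0,0],
    [0.7,0,0,0.5,0,0,0],
    [0.7,0,0,0.5,0,0,0],
    [0.7,0,0,0.5,0,0,0],
    [0.7,0,0,0.5,0,0,0],
    [0.7,0,0,0.5,0,0,0],
    [0.7,0,0,0.5,0,0,0],
    [0.7,0,0,0.28,0,0,0],
    [0.7,0,0,0,0,0,0],
    [0.2,0,0,0,0,0,0],
    [0.2,0,0,0,0,0,0],
    [0.2,0,0,0,0,0,0],
    [0.2,0,0,0,0,0,0],
    [0.2,0,0,0,0,0,0],
    [0.2,0,0,0,0,0,0]
  ],
  "force": 15
}}

```text
time_s: 6.9
ee_pos: [0.5953, 0.1894, 0.0269]
eef_rot: [3.141, -0.0, 1.628]
force: [-0.3, -0.7, 3.4]
grip_width: 0.0323
grip_force: 15.0
```

Call:
{"method": "move_arm", "body": {
  "increments": [
    [0.2,0,0,-0.3,0,0,0],
    [0.2,0,0,-0.5,0,0,0],
    [0.2,0,0,-0.5,0,0,0],
    [0.2,0,0,-0.5,0,0,0],
    [0.2,-0.04,-0.17,-0.2,0,0,0],
    [0.2,-0.12,-0.5,0,0,0,0],
    [0.2,-0.12,-0.5,0,0,0,0],
    [0.2,-0.12,-0.5,0,0,0,0],
    [0.2,-0.12,-0.5,0,0,0,0],
    [0.2,-0.12,-0.5,0,0,0,0],
    [0.2,-0.12,-0.5,0,0,0,0],
    [0.2,0,0,0,0,0,0],
    [0.2,0,0,0,0,0,0]
  ]
}}

```text
time_s: 8.2
ee_pos: [0.4387, 0.1424, 0.1267]
eef_rot: [3.141, -0.0, 1.628]
force: [0.2, -0.5, -0.4]
grip_width: 0.032
grip_force: 15.0
```

```bash
python3 go.py 0.4389 0.1423 0.035 1.626
```

```text
t 8.2 pos [0.4387 0.1424 0.1267] rot [ 3.1410e+00 -1.0000e-04  1.6278e+00] F [ 0.2 -0.5 -0.4] w 0.032 gf 14.977684207842685
units [-0.002  0.003  1.834] rz 0.002
```

Call:
{"method": "move_arm", "body": {
  "increments": [
    [0.2,0,0,0.3,0,0,0],
    [0.2,0,0,0.5,0,0,0],
    [0.2,0,0,0.5,0,0,0],
    [0.2,0,0,0.3,0,0,0],
    [0.2,0,0,0.13,0,0,0],
    [0.2,0,0,0.1,0,0,0],
    [0.2,0,0,0,0,0,0],
    [0.2,0,0,0,0,0,0]
  ]
}}

```text
time_s: 9.0
ee_pos: [0.4393, 0.1425, 0.0355]
eef_rot: [3.141, -0.0, 1.628]
force: [0.0, -0.0, -0.4]
grip_width: 0.0324
grip_force: 15.0
```

Call:
{"method": "move_arm", "body": {
  "increments": [
    [0.5,0,0,0,0,0,0],
    [0.7,0,0,0,0,0,0],
    [0.7,0,0,0,0,0,0],
    [0.8,0,0,0,0,0,0],
    [0.8,0,0,-0.2,0,0,0],
    [0.8,0,0,-0.5,0,0,0],
    [0.8,0,0,-0.5,0,0,0],
    [0.8,0,0,-0.5,0,0,0],
    [0.8,0,0,-0.5,0,0,0],
    [0.8,0,0,0,0,0,0]
  ]
}}

```text
time_s: 10.0
ee_pos: [0.4402, 0.1428, 0.1486]
eef_rot: [3.136, -0.001, 1.628]
force: [-0.6, 0.8, 0.4]
grip_width: 0.0752
grip_force: 0.0
```

```bash
python3 go.py 0.61 -0.2005 0.145 1.626
```

```text
t 10.0 pos [0.4402 0.1428 0.1486] rot [ 3.1360e+00 -1.0000e-03  1.6279e+00] F [-0.6  0.8  0.4] w 0.0752 gf 0.0
units [-7.049  2.998  0.082] rz 0.002
```

Call:
{"method": "move_arm", "body": {
  "increments": [
    [0.9,-0.25,0.11,0,0,0,0],
    [0.9,-0.5,0.21,0,0,0,0],
    [0.9,-0.5,0.21,0,0,0,0],
    [0.9,-0.5,0.21,0,0,0,0],
    [0.9,-0.5,0.21,0,0,0,0],
    [0.9,-0.5,0.21,0,0,0,0],
    [0.9,-0.5,0.21,0,0,0,0],
    [0.9,-0.5,0.21,0,0,0,0],
    [0.9,-0.5,0.21,0,0,0,0],
    [0.9,-0.5,0.21,0,0,0,0],
    [0.9,-0.5,0.21,0,0,0,0],
    [0.9,-0.5,0.22,0,0,0,0],
    [0.9,-0.5,0.22,0,0,0,0],
    [0.9,-0.5,0.22,0,0,0,0],
    [0.9,-0.3,0.13,0,0,0,0],
    [0.9,0,0,0,0,0,0],
    [0.9,0,0,0,0,0,0]
  ]
}}

```text
time_s: 11.7
ee_pos: [0.608, -0.2011, 0.1438]
eef_rot: [-3.14, -0.001, 1.627]
force: [0.2, 0.8, -0.5]
grip_width: 0.0844
grip_force: 0.0
```

```bash
python3 go.py 0.61 -0.2005 0.012 1.626
```

```text
t 11.7 pos [ 0.608  -0.2011  0.1438] rot [-3.1399e+00 -9.0000e-04  1.6272e+00] F [ 0.2  0.8 -0.5] w 0.0844 gf 0.0
units [0.008 0.045 2.636] rz 0.001
```

Call:
{"method": "move_arm", "body": {
  "increments": [
    [0.9,0.01,0.04,0.3,0,0,0],
    [0.9,0,0,0.5,0,0,0],
    [0.9,0,0,0.5,0,0,0],
    [0.9,0,0,0.5,0,0,0],
    [0.9,0,0,0.5,0,0,0],
    [0.9,0,0,0.33,0,0,0],
    [0.9,0,0,0,0,0,0],
    [0.5,0,0,0,0,0,0],
    [0.5,0,0,0,0,0,0],
    [0.5,0,0,0,0,0,0],
    [0.5,0,0,0,0,0,0],
    [0.5,0,0,0,0,0,0],
    [0.5,0,0,0,0,0,0]
  ],
  "force": 25
}}

```text
time_s: 13.0
ee_pos: [0.6113, -0.2005, 0.0145]
eef_rot: [3.14, 0.001, 1.628]
force: [-0.2, 1.4, 6.7]
grip_width: 0.0596
grip_force: 25.0
```

Call:
{"method": "move_arm", "body": {
  "increments": [
    [0.5,0,0,-0.2,0,0,0],
    [0.5,0,0,-0.5,0,0,0],
    [0.5,0,0,-0.5,0,0,0],
    [0.5,0,0,-0.5,0,0,0],
    [0.5,0,0,-0.5,0,0,0],
    [0.5,0,0,-0.5,0,0,0],
    [0.5,0,0,-0.2,0,0,0],
    [0.5,0,0,0,0,0,0]
  ]
}}

```text
time_s: 13.8
ee_pos: [0.611, -0.2005, 0.1597]
eef_rot: [3.14, 0.001, 1.628]
force: [-0.9, 0.7, -3.3]
grip_width: 0.059
grip_force: 25.0
```

```bash
python3 go.py 0.435 0.2142 0.155 1.626
```

```text
t 13.8 pos [ 0.611  -0.2005  0.1597] rot [3.1399e+00 8.0000e-04 1.6278e+00] F [-0.9  0.7 -3.3] w 0.059 gf 24.98850454991043
units [ 8.48  -3.042  0.081] rz 0.002
```

Call:
{"method": "move_arm", "body": {
  "increments": [
    [0.5,0.2,-0.1,0,0,0,0],
    [0.5,0.5,-0.18,0,0,0,0],
    [0.5,0.5,-0.18,0,0,0,0],
    [0.5,0.5,-0.18,0,0,0,0],
    [0.5,0.5,-0.18,0,0,0,0],
    [0.5,0.5,-0.18,0,0,0,0],
    [0.5,0.5,-0.18,0,0,0,0],
    [0.5,0.5,-0.18,0,0,0,0],
    [0.5,0.5,-0.18,0,0,0,0],
    [0.5,0.5,-0.18,0,0,0,0],
    [0.5,0.5,-0.18,0,0,0,0],
    [0.5,0.5,-0.18,0,0,0,0],
    [0.5,0.5,-0.18,0,0,0,0],
    [0.5,0.5,-0.18,0,0,0,0],
    [0.5,0.5,-0.18,0,0,0,0],
    [0.5,0.5,-0.18,0,0,0,0],
    [0.5,0.5,-0.18,0,0,0,0],
    [0.5,0.28,-0.06,0,0,0,0],
    [0.5,0,0,0,0,0,0],
    [0.5,0,0,0,0,0,0]
  ]
}}

```text
time_s: 15.8
ee_pos: [0.4346, 0.2139, 0.1579]
eef_rot: [-3.141, 0.001, 1.628]
force: [0.5, -0.3, -2.7]
grip_width: 0.0585
grip_force: 25.0
```

```bash
python3 go.py 0.435 0.2142 0.0225 1.626
```

```text
t 15.8 pos [0.4346 0.2139 0.1579] rot [-3.1408e+00  5.0000e-04  1.6283e+00] F [ 0.5 -0.3 -2.7] w 0.0585 gf 24.988482388071134
units [0.007 0.01  2.708] rz 0.002
```

Call:
{"method": "move_arm", "body": {
  "increments": [
    [0.5,0.01,0.01,0.3,0,0,0],
    [0.5,0,0,0.5,0,0,0],
    [0.5,0,0,0.5,0,0,0],
    [0.5,0,0,0.5,0,0,0],
    [0.5,0,0,0.4,0,0,0],
    [0.5,0,0,0.2,0,0,0],
    [0.5,0,0,0,0,0,0]
  ]
}}

```text
time_s: 16.5
ee_pos: [0.435, 0.214, 0.0374]
eef_rot: [-3.139, 0.001, 1.627]
force: [-0.0, -0.5, -2.5]
grip_width: 0.0592
grip_force: 25.0
```

Run:
```python
from h import *
p=ctrl.camera("scene");cv2.imwrite("pics/s1.png",cv2.resize(p["color"][130:270,180:340],None,fx=4,fy=4,interpolation=cv2.INTER_CUBIC))
```

```text
(no output)
```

View pics/s1.png

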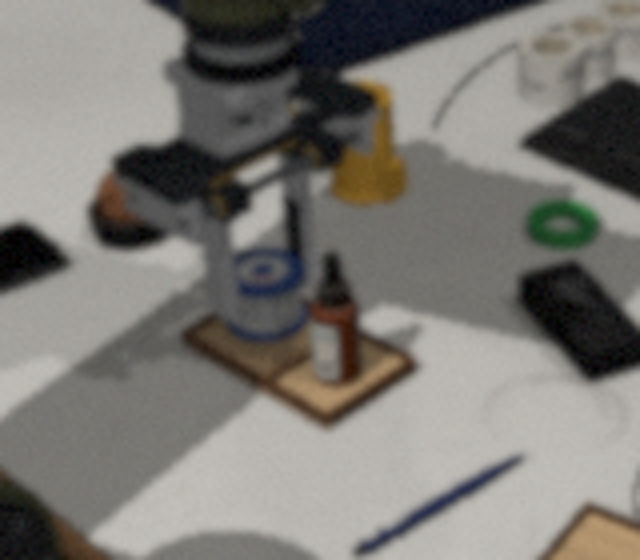

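The bottle stands upright in the smaller bay (335,350 in the crop). The spool hangs level over the larger bay (267,300). I continue down.

Call:
{"method": "move_arm", "body": {
  "increments": [
    [0.5,0,0,0.1,0,0,0],
    [0.5,0,0,0.1,0,0,0],
    [0.5,0,0,0.1,0,0,0],
    [0.5,0,0,0,0,0,0],
    [0.5,0,0,0,0,0,0]
  ]
}}

```text
time_s: 17.05
ee_pos: [0.4352, 0.2149, 0.0235]
eef_rot: [-3.141, 0.0, 1.628]
force: [-0.2, 0.1, -2.5]
grip_width: 0.0594
grip_force: 25.0
```

Call:
{"method": "move_arm", "body": {
  "increments": [
    [0.5,0,0,0.04,0,0,0],
    [0.5,0,0,0,0,0,0],
    [0.7,0,0,0,0,0,0],
    [0.8,0,0,0,0,0,0],
    [0.85,0,0,0,0,0,0],
    [0.85,0,0,0,0,0,0],
    [0.85,0,0,-0.2,0,0,0],
    [0.85,0,0,-0.5,0,0,0],
    [0.85,0,0,-0.5,0,0,0],
    [0.85,0,0,-0.5,0,0,0],
    [0.85,0,0,-0.5,0,0,0],
    [0.85,0,0,-0.2,0,0,0],
    [0.85,0,0,0,0,0,0]
  ]
}}

```text
time_s: 18.35
ee_pos: [0.4357, 0.2151, 0.1427]
eef_rot: [3.139, -0.001, 1.628]
force: [0.3, 0.2, -0.8]
grip_width: 0.0796
grip_force: 0.0
```

```bash
python3 go.py 0.5964 0.0604 0.145 1.192
```

```text
t 18.35 pos [0.4357 0.2151 0.1427] rot [ 3.1392e+00 -8.0000e-04  1.6278e+00] F [ 0.3  0.2 -0.8] w 0.0796 gf 0.0
units [-3.271  3.032 -0.042] rz 0.436
```

Call:
{"method": "move_arm", "body": {
  "increments": [
    [0.85,-0.2,0.18,0,0,0,0],
    [0.85,-0.5,0.46,0,0,0,0],
    [0.85,-0.5,0.46,0,0,0,0],
    [0.85,-0.5,0.46,0,0,0,0],
    [0.85,-0.5,0.47,0,0,0,0],
    [0.85,-0.5,0.47,0,0,0,0],
    [0.85,-0.4,0.37,0,0,0,0],
    [0.85,-0.17,0.16,0,0,0,0],
    [0.85,0,0,0,0,0,0.1],
    [0.85,0,0,0,0,0,0.12],
    [0.85,0,0,0,0,0,0.12],
    [0.85,0,0,0,0,0,0.1],
    [0.85,0,0,0,0,0,0],
    [0.85,0,0,0,0,0,0]
  ]
}}

```text
time_s: 19.75
ee_pos: [0.5955, 0.0603, 0.1408]
eef_rot: [-3.141, 0.0, 1.191]
force: [-0.5, 0.1, 0.6]
grip_width: 0.0802
grip_force: 0.0
```

```bash
python3 go.py 0.5964 0.0604 0.012 1.192
```

```text
t 19.75 pos [0.5955 0.0603 0.1408] rot [-3.1407e+00  4.0000e-04  1.1910e+00] F [-0.5  0.1  0.6] w 0.0802 gf 0.0
units [0.009 0.018 2.577] rz -0.001
```

Call:
{"method": "move_arm", "body": {
  "increments": [
    [0.85,0.01,0.02,0.3,0,0,0],
    [0.85,0,0,0.5,0,0,0],
    [0.85,0,0,0.5,0,0,0],
    [0.85,0,0,0.5,0,0,0],
    [0.85,0,0,0.5,0,0,0],
    [0.85,0,0,0.27,0,0,0],
    [0.85,0,0,0,0,0,0],
    [0.4,0,0,0,0,0,0],
    [0.4,0,0,0,0,0,0],
    [0.4,0,0,0,0,0,0],
    [0.4,0,0,0,0,0,0],
    [0.4,0,0,0,0,0,0],
    [0.4,0,0,0,0,0,0],
    [0.4,0,0,0,0,0,0]
  ],
  "force": 35
}}

```text
time_s: 21.15
ee_pos: [0.5973, 0.0603, 0.0136]
eef_rot: [3.141, -0.0, 1.188]
force: [-0.9, 0.1, 5.9]
grip_width: 0.0499
grip_force: 34.8
```

Call:
{"method": "move_arm", "body": {
  "increments": [
    [0.4,0,0,-0.2,0,0,0],
    [0.4,0,0,-0.5,0,0,0],
    [0.4,0,0,-0.5,0,0,0],
    [0.4,0,0,-0.5,0,0,0],
    [0.4,0,0,-0.3,0,0,0],
    [0.4,0,0,0,0,0,-0.15],
    [0.4,0,0,0,0,0,-0.15],
    [0.4,0,0,0,0,0,-0.15],
    [0.4,0,0,0,0,0,-0.15],
    [0.4,0,0,0,0,0,0],
    [0.4,0,0,0,0,0,0]
  ]
}}

```text
time_s: 22.25
ee_pos: [0.5968, 0.0603, 0.1128]
eef_rot: [-3.141, -0.0, 1.783]
force: [-0.5, -0.4, -2.1]
grip_width: 0.0498
grip_force: 34.7
```

```bash
python3 go.py 0.4264 -0.1484 0.112 1.7933
```

```text
t 22.25 pos [0.5968 0.0603 0.1128] rot [-3.1412e+00 -1.0000e-04  1.7832e+00] F [-0.5 -0.4 -2.1] w 0.0498 gf 34.742445945739746
units [-3.363 -4.212  0.018] rz -0.01
```

Call:
{"method": "move_arm", "body": {
  "increments": [
    [0.4,-0.15,-0.2,0,0,0,-0.01],
    [0.4,-0.4,-0.5,0,0,0,0],
    [0.4,-0.4,-0.5,0,0,0,0],
    [0.4,-0.4,-0.5,0,0,0,0],
    [0.4,-0.4,-0.5,0,0,0,0],
    [0.4,-0.4,-0.5,0,0,0,0],
    [0.4,-0.4,-0.5,0,0,0,0],
    [0.4,-0.4,-0.5,0,0,0,0],
    [0.4,-0.3,-0.36,0,0,0,0],
    [0.4,-0.11,-0.15,0,0,0,0],
    [0.4,0,0,0,0,0,0],
    [0.4,0,0,0,0,0,0]
  ]
}}

```text
time_s: 23.45
ee_pos: [0.4298, -0.1503, 0.113]
eef_rot: [3.141, 0.0, 1.797]
force: [-1.1, -0.4, -1.3]
grip_width: 0.0498
grip_force: 34.7
```

```bash
python3 go.py 0.4264 -0.1484 0.021 1.7933
```

```text
t 23.45 pos [ 0.4298 -0.1503  0.113 ] rot [3.1412e+00 1.0000e-04 1.7970e+00] F [-1.1 -0.4 -1.3] w 0.0498 gf 34.7428697347641
units [ 0.053 -0.059  1.841] rz 0.004
```

Call:
{"method": "move_arm", "body": {
  "increments": [
    [0.4,0.05,-0.06,0.3,0,0,0],
    [0.4,0,0,0.5,0,0,0],
    [0.4,0,0,0.5,0,0,0],
    [0.4,0,0,0.3,0,0,0],
    [0.4,0,0,0.15,0,0,0],
    [0.4,0,0,0.08,0,0,0],
    [0.4,0,0,0,0,0,0],
    [0.4,0,0,0,0,0,0]
  ]
}}

```text
time_s: 24.25
ee_pos: [0.4266, -0.1489, 0.0221]
eef_rot: [3.141, 0.001, 1.798]
force: [-0.3, -0.3, -1.6]
grip_width: 0.0498
grip_force: 34.7
```

Call:
{"method": "move_arm", "body": {
  "increments": [
    [0.4,0,0,0.02,0,0,0],
    [0.4,0,0,0,0,0,0],
    [0.6,0,0,0,0,0,0],
    [0.7,0,0,0,0,0,0],
    [0.8,0,0,0,0,0,0],
    [0.9,0,0,-0.2,0,0,0],
    [0.9,0,0,-0.5,0,0,0],
    [0.9,0,0,-0.5,0,0,0],
    [0.9,0,0,-0.5,0,0,0],
    [0.9,0,0,-0.5,0,0,0],
    [0.9,0,0,0,0,0,0]
  ]
}}

```text
time_s: 25.35
ee_pos: [0.4274, -0.1495, 0.134]
eef_rot: [3.137, 0.003, 1.798]
force: [-0.3, -0.1, -1.4]
grip_width: 0.0843
grip_force: 0.0
```

```bash
python3 go.py 0.599 -0.3225 0.132 1.7933
```

```text
t 25.35 pos [ 0.4274 -0.1495  0.134 ] rot [3.1371 0.0034 1.7978] F [-0.3 -0.1 -1.4] w 0.0843 gf 0.0
units [-4.145  2.565  0.067] rz 0.004
```

Call:
{"method": "move_arm", "body": {
  "increments": [
    [0.9,-0.25,0.15,0,0,0,0],
    [0.9,-0.5,0.31,0,0,0,0],
    [0.9,-0.5,0.31,0,0,0,0],
    [0.9,-0.5,0.31,0,0,0,0],
    [0.9,-0.5,0.31,0,0,0,0],
    [0.9,-0.5,0.31,0,0,0,0],
    [0.9,-0.5,0.31,0,0,0,0],
    [0.9,-0.5,0.31,0,0,0,0],
    [0.9,-0.4,0.25,0,0,0,0],
    [0.9,0,0,0,0,0,0],
    [0.9,0,0,0,0,0,0]
  ]
}}

```text
time_s: 26.45
ee_pos: [0.5975, -0.3219, 0.1296]
eef_rot: [-3.141, -0.001, 1.798]
force: [-0.4, -0.2, 0.9]
grip_width: 0.0847
grip_force: 0.0
```

```bash
python3 go.py 0.599 -0.322 0.013 1.7933
```

```text
t 26.45 pos [ 0.5975 -0.3219  0.1296] rot [-3.1406e+00 -1.0000e-03  1.7977e+00] F [-0.4 -0.2  0.9] w 0.0847 gf 0.0
units [-0.012  0.03   2.332] rz 0.004
```

Call:
{"method": "move_arm", "body": {
  "increments": [
    [0.9,-0.01,0.03,0.3,0,0,0],
    [0.9,0,0,0.5,0,0,0],
    [0.9,0,0,0.5,0,0,0],
    [0.9,0,0,0.5,0,0,0],
    [0.9,0,0,0.5,0,0,0],
    [0.9,0,0,0.03,0,0,0],
    [0.9,0,0,0,0,0,0],
    [0.5,0,0,0,0,0,0],
    [0.5,0,0,0,0,0,0],
    [0.5,0,0,0,0,0,0],
    [0.5,0,0,0,0,0,0],
    [0.5,0,0,0,0,0,0],
    [0.5,0,0,0,0,0,0]
  ],
  "force": 15
}}

```text
time_s: 27.75
ee_pos: [0.6, -0.3224, 0.0148]
eef_rot: [3.141, 0.001, 1.798]
force: [0.5, 1.1, 6.3]
grip_width: 0.0586
grip_force: 15.0
```

Call:
{"method": "move_arm", "body": {
  "increments": [
    [0.5,0,0,-0.2,0,0,0],
    [0.5,0,0,-0.5,0,0,0],
    [0.5,0,0,-0.5,0,0,0],
    [0.5,0,0,-0.5,0,0,0],
    [0.5,0,0,-0.2,0,0,0],
    [0.5,0,0,0,0,0,0]
  ]
}}

```text
time_s: 28.35
ee_pos: [0.5999, -0.3225, 0.1104]
eef_rot: [3.14, 0.002, 1.798]
force: [-0.8, -0.3, -2.2]
grip_width: 0.0584
grip_force: 15.0
```

```bash
python3 go.py 0.4507 -0.2557 0.112 1.7933
```

```text
t 28.35 pos [ 0.5999 -0.3225  0.1104] rot [3.1400e+00 1.6000e-03 1.7978e+00] F [-0.8 -0.3 -2.2] w 0.0584 gf 14.99922438587646
units [ 1.974 -2.607 -0.04 ] rz 0.004
```

Call:
{"method": "move_arm", "body": {
  "increments": [
    [0.5,0.15,-0.2,0,0,0,0],
    [0.5,0.35,-0.46,0,0,0,0],
    [0.5,0.35,-0.46,0,0,0,0],
    [0.5,0.35,-0.46,0,0,0,0],
    [0.5,0.35,-0.46,0,0,0,0],
    [0.5,0.28,-0.38,0,0,0,0],
    [0.5,0.14,-0.19,0,0,0,0],
    [0.5,0,0,0,0,0,0],
    [0.5,0,0,0,0,0,0]
  ]
}}

```text
time_s: 29.25
ee_pos: [0.4504, -0.2558, 0.1084]
eef_rot: [-3.141, -0.001, 1.798]
force: [-0.2, -0.4, -0.7]
grip_width: 0.0587
grip_force: 15.0
```

```bash
python3 go.py 0.4507 -0.2557 0.0225 1.7933
```

```text
t 29.25 pos [ 0.4504 -0.2558  0.1084] rot [-3.1411e+00 -5.0000e-04  1.7977e+00] F [-0.2 -0.4 -0.7] w 0.0587 gf 14.999269456443471
units [-1.000e-03  8.000e-03  1.718e+00] rz 0.004
```

Call:
{"method": "move_arm", "body": {
  "increments": [
    [0.5,0,0,0.3,0,0,0],
    [0.5,0,0,0.5,0,0,0],
    [0.5,0,0,0.5,0,0,0],
    [0.5,0,0,0.25,0,0,0],
    [0.5,0,0,0.1,0,0,0],
    [0.5,0,0,0.06,0,0,0],
    [0.5,0,0,0,0,0,0],
    [0.5,0,0,0,0,0,0]
  ]
}}

```text
time_s: 30.05
ee_pos: [0.4507, -0.2559, 0.0242]
eef_rot: [3.141, 0.001, 1.798]
force: [-0.5, 1.1, -0.6]
grip_width: 0.0586
grip_force: 15.0
```

Call:
{"method": "move_arm", "body": {
  "increments": [
    [0.5,0,0,0.03,0,0,0],
    [0.5,0,0,0,0,0,0],
    [0.6,0,0,0,0,0,0],
    [0.7,0,0,0,0,0,0],
    [0.8,0,0,0,0,0,0],
    [0.85,0,0,0,0,0,0],
    [0.85,0,0,-0.2,0,0,0],
    [0.85,0,0,-0.5,0,0,0],
    [0.85,0,0,-0.5,0,0,0],
    [0.85,0,0,-0.5,0,0,0],
    [0.85,0,0,-0.5,0,0,0],
    [0.85,0,0,0,0,0,0]
  ]
}}

```text
time_s: 31.25
ee_pos: [0.4515, -0.2565, 0.1358]
eef_rot: [3.138, 0.004, 1.798]
force: [0.5, -0.4, 0.6]
grip_width: 0.0798
grip_force: 0.0
```

```bash
python3 go.py 0.6185 -0.0727 0.13 1.7933
```

```text
t 31.25 pos [ 0.4515 -0.2565  0.1358] rot [3.1376 0.0043 1.7979] F [ 0.5 -0.4  0.6] w 0.0798 gf 0.0
units [2.829 4.082 0.121] rz 0.005
```

Call:
{"method": "move_arm", "body": {
  "increments": [
    [0.85,0.18,0.25,0,0,0,0],
    [0.85,0.35,0.5,0,0,0,0],
    [0.85,0.35,0.5,0,0,0,0],
    [0.85,0.35,0.5,0,0,0,0],
    [0.85,0.35,0.5,0,0,0,0],
    [0.85,0.35,0.5,0,0,0,0],
    [0.85,0.35,0.5,0,0,0,0],
    [0.85,0.35,0.5,0,0,0,0],
    [0.85,0.2,0.33,0,0,0,0],
    [0.85,0,0,0,0,0,0],
    [0.85,0,0,0,0,0,0]
  ]
}}

```text
time_s: 32.35
ee_pos: [0.6167, -0.0712, 0.1308]
eef_rot: [-3.14, -0.001, 1.799]
force: [0.3, -0.5, -1.0]
grip_width: 0.08
grip_force: 0.0
```

Call:
{"method": "move_arm", "body": {
  "increments": [
    [0.85,0,0,0,0,0,0.14],
    [0.85,0,0,0,0,0,0.14],
    [0.85,0,0,0,0,0,0.14],
    [0.85,0,0,0,0,0,0.14],
    [0.85,0,0,0,0,0,0.14],
    [0.85,0,0,0,0,0,0.14],
    [0.85,0,0,0,0,0,0.14],
    [0.85,0,0,0,0,0,0.14],
    [0.85,0,0,0,0,0,0.14],
    [0.85,0,0,0,0,0,0.14],
    [0.85,0,0,0,0,0,0.14],
    [0.85,0,0,0,0,0,0],
    [0.85,0,0,0,0,0,0]
  ]
}}

```text
time_s: 33.65
ee_pos: [0.6168, -0.0723, 0.1318]
eef_rot: [-3.141, 0.0, 0.261]
force: [0.1, -0.6, 0.1]
grip_width: 0.08
grip_force: 0.0
```

```bash
python3 go.py 0.6185 -0.0727 0.005 0.25
```

```text
t 33.65 pos [ 0.6168 -0.0723  0.1318] rot [-3.1414e+00  4.0000e-04  2.6130e-01] F [ 0.1 -0.6  0.1] w 0.08 gf 0.0
units [0.033 0.017 2.536] rz 0.011
```

Call:
{"method": "move_arm", "body": {
  "increments": [
    [0.85,0.03,0.02,0.3,0,0,0],
    [0.85,0,0,0.5,0,0,0],
    [0.85,0,0,0.5,0,0,0],
    [0.85,0,0,0.5,0,0,0],
    [0.85,0,0,0.4,0,0,0],
    [0.85,0,0,0.25,0,0,0],
    [0.85,0,0,0.08,0,0,0],
    [0.85,0,0,0,0,0,0],
    [0.85,0,0,0,0,0,0]
  ]
}}

```text
time_s: 34.55
ee_pos: [0.6194, -0.0726, 0.0063]
eef_rot: [3.141, -0.001, 0.258]
force: [-0.2, 0.1, -0.2]
grip_width: 0.0799
grip_force: 0.0
```

Call:
{"method": "move_arm", "body": {
  "increments": [
    [0.85,0,0,0.04,0,0,0],
    [0.85,0,0,0,0,0,0],
    [0.5,0,0,0,0,0,0],
    [0.5,0,0,0,0,0,0],
    [0.5,0,0,0,0,0,0],
    [0.5,0,0,0,0,0,0],
    [0.5,0,0,0,0,0,0],
    [0.5,0,0,0,0,0,0]
  ],
  "force": 12
}}

```text
time_s: 35.35
ee_pos: [0.6189, -0.0725, 0.0035]
eef_rot: [3.142, -0.0, 0.258]
force: [0.2, -0.0, 1.3]
grip_width: 0.056
grip_force: 12.0
```

Call:
{"method": "move_arm", "body": {
  "increments": [
    [0.5,0,0,-0.2,0,0,0],
    [0.5,0,0,-0.5,0,0,0],
    [0.5,0,0,-0.5,0,0,0],
    [0.5,0,0,-0.5,0,0,0],
    [0.5,0,0,-0.5,0,0,0],
    [0.5,0,0,0,0,0,0]
  ]
}}

```text
time_s: 35.95
ee_pos: [0.6204, -0.0728, 0.1178]
eef_rot: [3.139, -0.006, 0.258]
force: [0.4, -0.2, -0.3]
grip_width: 0.056
grip_force: 12.0
```

```bash
python3 - <<'E'
from fit import *
ps=[ctrl.camera(n) for n in("scene","top")]
q=fit("white_roll",ps,guess=(.4507,-.2557),r=.03,z=.007);print(q)
im=np.vstack([cv2.resize(p["color"][a:a+70,b:b+190],None,fx=4,fy=4,interpolation=cv2.INTER_CUBIC) for p,a,b in((ps[0],235,270),(ps[1],200,255))])
cv2.imwrite("pics/c1.png",im)
E
python3 go.py 0.4507 -0.2557 0.11 0.25
```

```text
([np.float64(0.44841450065769156), np.float64(-0.2557291522246443), 0.0, 0.007], 2, np.float64(0.12561615339393117))
t 36.15 pos [ 0.6183 -0.0724  0.1124] rot [-3.1409e+00  1.5000e-03  2.5780e-01] F [-0.   0.1 -0.2] w 0.0558 gf 11.992669310857309
units [-4.176  2.691  0.052] rz 0.008
```

View pics/c1.png

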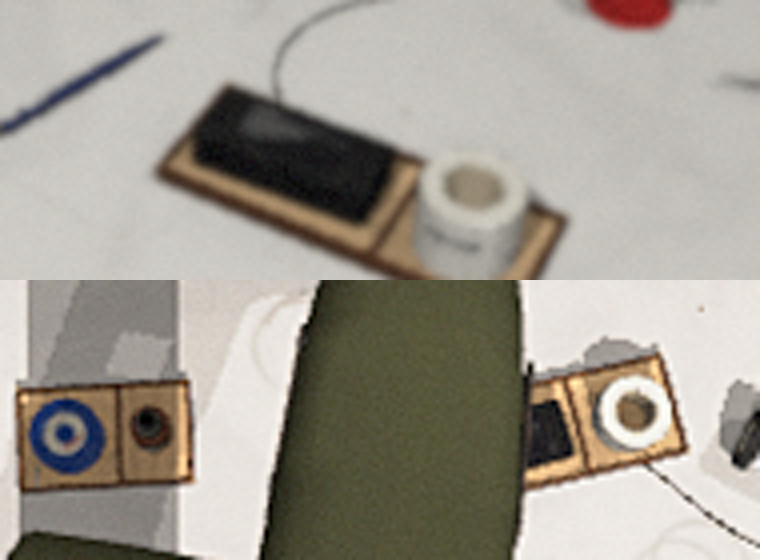

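All four placed items sit inside their bays: brick (290,160), white roll (475,210), spool (66,435) and bottle (152,428). The amber roll is in the grip (56 mm).

Call:
{"method": "move_arm", "body": {
  "increments": [
    [0.5,-0.2,0.13,0,0,0,0],
    [0.5,-0.5,0.32,0,0,0,0],
    [0.5,-0.5,0.32,0,0,0,0],
    [0.5,-0.5,0.32,0,0,0,0],
    [0.5,-0.5,0.32,0,0,0,0],
    [0.5,-0.5,0.32,0,0,0,0],
    [0.5,-0.5,0.32,0,0,0,0],
    [0.5,-0.5,0.32,0,0,0,0],
    [0.5,-0.35,0.22,0,0,0,0],
    [0.5,-0.15,0.1,0,0,0,0],
    [0.5,0,0,0,0,0,0],
    [0.5,0,0,0,0,0,0]
  ]
}}

```text
time_s: 37.35
ee_pos: [0.4503, -0.2557, 0.1133]
eef_rot: [-3.141, 0.0, 0.258]
force: [1.0, -0.3, -0.9]
grip_width: 0.0561
grip_force: 12.0
```

```bash
python3 go.py 0.4495 -0.2557 0.0585 0.25
```

```text
t 37.35 pos [ 0.4503 -0.2557  0.1133] rot [-3.1413e+00  1.0000e-04  2.5770e-01] F [ 1.  -0.3 -0.9] w 0.0561 gf 11.992711705825059
units [-0.015 -0.004  1.095] rz 0.008
```

Call:
{"method": "move_arm", "body": {
  "increments": [
    [0.5,-0.01,0,0.3,0,0,0],
    [0.5,0,0,0.4,0,0,0],
    [0.5,0,0,0.25,0,0,0],
    [0.5,0,0,0.1,0,0,0],
    [0.5,0,0,0.04,0,0,0],
    [0.5,0,0,0,0,0,0],
    [0.5,0,0,0,0,0,0]
  ]
}}

```text
time_s: 38.05
ee_pos: [0.4499, -0.2563, 0.0596]
eef_rot: [3.141, -0.001, 0.258]
force: [-0.2, -0.1, 0.1]
grip_width: 0.0557
grip_force: 12.0
```

Call:
{"method": "move_arm", "body": {
  "increments": [
    [0.5,0,0,0.03,0,0,0],
    [0.5,0,0,0,0,0,0],
    [0.6,0,0,0,0,0,0],
    [0.65,0,0,0,0,0,0],
    [0.7,0,0,0,0,0,0],
    [0.8,0,0,0,0,0,0],
    [0.85,0,0,-0.2,0,0,0],
    [0.85,0,0,-0.5,0,0,0],
    [0.85,0,0,-0.5,0,0,0],
    [0.85,0,0,-0.5,0,0,0],
    [0.85,0,0,-0.5,0,0,0],
    [0.85,-0.5,0,-0.3,0,0,0],
    [0.85,-0.5,0,0,0,0,0],
    [0.85,-0.5,0,0,0,0,0],
    [0.85,0,0,0,0,0,0],
    [0.85,0,0,0,0,0,0]
  ]
}}

```text
time_s: 39.65
ee_pos: [0.3772, -0.2756, 0.1833]
eef_rot: [3.141, -0.001, 0.257]
force: [0.5, -1.1, -0.5]
grip_width: 0.0795
grip_force: 0.0
```

```bash
cat > chk.py <<'E'
from fit import *
ps=[ctrl.camera(n) for n in("scene","top")]
im=[cv2.resize(p["color"][a:a+70,b:b+190],None,fx=4,fy=4,interpolation=cv2.INTER_CUBIC) for p,a,b in((ps[0],235,270),(ps[1],200,255))]
for n,g,z,T in(("spool",(.435,.214),.007,0),("bottle",(.439,.1423),.007,0),("brick",(.4264,-.1484),.007,1),("white_roll",(.45,-.2557),.007,1),("amber_roll",(.45,-.2557),.054,1)):
    q,k,c=fit(n,ps,guess=g,r=.03,z=z)
    if not q: print(n,"none");continue
    t=((.4366,.1842,.0555),(.4357,-.1894,.2225))[T]; d=np.array(q[:2])-t[:2];C,S=np.cos(t[2]),np.sin(t[2])
    print(n,np.round(q,3),k,round(c,3),"tray",np.round([C*d[0]+S*d[1],-S*d[0]+C*d[1]],3))
    for i,(a,b) in enumerate(((235,270),(200,255))):
        for P in polys(ps[i],M[n][0],q): cv2.polylines(im[i],[np.round((P-[b,a]+.5)*4).astype(int)],True,(0,255,0),1)
cv2.imwrite("pics/end.png",np.vstack(im))
for n in("cup","cleaner"): print(n,fit(n,ps))
E
python3 chk.py
```

```text
spool [0.433 0.213 0.    0.007] 2 0.107 tray [-0.002  0.029]
bottle [0.438 0.145 0.    0.007] 1 0.171 tray [-0.001 -0.04 ]
brick [ 0.424 -0.149  0.276  0.007] 2 0.086 tray [-0.003  0.042]
white_roll [ 0.443 -0.259  0.     0.007] 1 0.423 tray [-0.008 -0.069]
amber_roll [ 0.449 -0.257  0.     0.054] 2 0.22 tray [-0.002 -0.069]
cup ([np.float64(0.6267700475118546), np.float64(0.323283615733377), 0.0, 0], 2, np.float64(0.16786273836042837))
cleaner ([np.float64(0.45114796819783215), np.float64(0.3980050130346099), 0.0, 0], 1, np.float64(0.2620018826482585))
```

View pics/end.png

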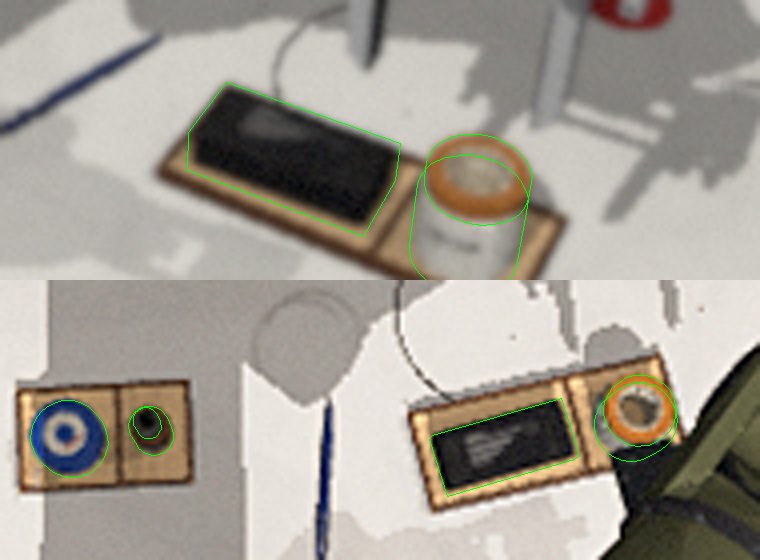

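The amber roll lies flat and concentric on the white roll (478,180; top view 640,410). The brick, spool and bottle are in their bays, and the cup and cleaner have not moved. The gripper is clear, so I hand in.

```bash
python3 -c "
from station import ctrl
print(ctrl.hand_in())"
```

```text
the job is handed in; nothing more can be done
None
```

I made up both kits and handed the job in at about 40 s of the 128 s allowed. The final camera check showed all five items in their bays, with the amber roll centred on the white one and the tube and tip cleaner unmoved. The hand-in gave no verdict.

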